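# Clamp a bearing ring in a hinged jig and hold it pinned shut

## Robot

A 6-joint arm with a two-finger parallel gripper is mounted at the origin on a cart in front of the work surface, level with it; the furniture and walls round the work are solid. World frame = base frame: x ahead of the robot, y to its left, z up, the work surface at z = 0. Lengths are in m, angles in rad, forces in N, time in s.
With the tool pointing down it reaches from about 0.35 to 0.85 m from the base axis. Payload 8.1 kg.
Tool frame: the origin (TCP) lies between the finger pads; the fingertips stand ahead of it and the grasp point (between the pads) lies 6 mm ahead of it (r.tcp_to_tips is the z of the fingertips in the tool frame, in m); z points along the fingers, y is the direction in which the jaws open and shut (so a half turn about z gives the same grasp; the last joint's range is limited). The gripper opens to 85 mm and grips with 20 to 120 N. Pads are 22 mm wide; open, the fingers measure 114 mm over their backs; the gripper's body (76 mm by 85 mm) begins 54 mm behind the grasp point. The pads swing forward as they close: fully open they stand 13 mm farther back than shut.
Start: joints at [-1.336, 0.13, 1.488, -0, 1.523, -0.085], TCP at [0.189, -0.57, 0.256] pointing down, gripper open.
Joint ranges: [-2.96, 2.96], [-0.89, 2.26], [0.02, 2.5], [-1.34, 4.48], [0, 2.73], [-2.66, 2.66]. Speed limits (rad/s): [2.39, 2.39, 2.79, 3.14, 3.14, 3.14].

## Interface

Orientations are given as a unit quaternion [w, x, y, z].
In Python, from plant import r gives the robot as it stands.
- The arm moves only by the tool step_arm, never from a script. Its argument "commands" is a list of rows, each an object with "xyz": the shift along the tool's x, y, z in mm, a list of three; "delta_rot": the turn, a rotation vector about the tool's x, y, z in rad, a list of three; "fingers": the opening, from 0 (shut) to 1 (fully open). A call has 1 to 8 rows; each row shifts and turns the commanded pose from where the row before left it, along the tool's axes as they then stand; what a row does not reach is not made up. A row lasts 1/10 s, in which the tool goes at most 50 mm and 8.59 degrees, less where a joint would pass 70% of its speed; a pose out of reach is approached as far as the arm can. A call is refused whole if a number of a shift passes 50 or a number of a turn 0.15, either way. A call with a gripper value outside its range is refused whole. The fingers move at their own pace and stop on an object; the grip force is fixed at half the most. Time passes only in rows, so rows that do not move let the fingers close. It gives the time, the measured TCP pose, the force and the opening at its end, in the units of the state.
- r.observe(): the state, without advancing time (a new reading comes with each control period).
- r.snapshot(name): name is "side" or "top" or "wrist"; returns a dict with "frame" (400x640x3 uint8, red, green, blue), "fx", "fy", "cx", "cy" (pixels), "T" (4x4, takes a point from camera to world coordinates). Camera axes: x right, y up, looking along -z (the intrinsics and any distortion apply to the point x, -y, -z); pixel columns grow to the right and rows downward; lengths in m; the calibration is good to about 2 mm. A picture is of the moment at which its call begins. There is no depth.
- r.hand_in(): hands the job in, once; it reports no verdict.
The state is a dict: "clock": time; "joints": joint angles; "qvel": joint speeds; "tau": joint torques, N m; "ee_pos": TCP position; "ee_rot": TCP orientation; "contact_force": force on the tool from outside, world axes, zero at the start; "moment": the same for the moment, N m; "gripper_width": opening from 0.0 (shut) to 1.0 (fully open).
Only numpy, scipy, OpenCV 4.12 (cv2) and the standard library are available. Lean on these libraries where they do the work, as an engineer would, in place of code of your own. Each camera call takes 0.05 s, during which the arm holds its last target. There are 200 camera calls.

## Task

Clamp the small bearing ring in the blue hinged jig: first seat it flat over the round spigot of the open jig, then let go of it and swing the lid down onto it, then take the red-knobbed locking pin from its grey stand and push it all the way through the hole in the lid into the bore below. The jig is sprung, so finish while holding: keep pressing the pin down on the lid so that the lid stays fully shut. Do not disturb the other things on the bench.

Things in the scene. Friction and masses are not known exactly. Their poses are not given: they have to be found in the camera images.
- jig: blue clamping jig, fixed; base plate 170 x 96 x 12 mm. Origin: centre of its underside; x runs from pin end to hinge end, y across, z up. In this frame: nest at (0, 0); steel pin block 36 x 60 mm at x = -62 mm, top at z = 36 mm, bore in its middle; hinge axis at x = +65 mm, lugs up to z = 50 mm. Both sides (+y, -y) of the nest are open for fingers
- nest_top (a point): centre of the nest's seating face: a round steel pad of 58 mm diameter, 24 mm above the bench, with a centring spigot 9 mm high, 41 mm in diameter (tapered to 33 mm at its top). The pad is sprung: it gives straight down by up to 6 mm, preload 3 N, about 3 N per mm
- jig_hinge (a point): middle of the hinge axis (the jig's y axis), 41 mm above the bench. The lid is a plate 10 mm thick (5 mm either side of the plane through the axis), 70 mm wide, reaching 145 mm from the axis; a clamp bar under it, 65 mm from the axis, stands 4 mm below the plate
- lid (a joint): hinge angle of the aluminium lid, rad: 0 fully shut (level), 1.57 upright, 2.0 leaning back at its stop. Friction (0.17 N m) keeps it where it is left. On the ring it meets the sprung clamping at about 0.06 rad and rests at 0.04 to 0.06 when left; about 8 N down at its hole presses it fully shut
- lid_hole (a point): centre of the hole in the lid at its upper (outer) face, 127 mm from the hinge axis, diameter 16 mm, through the 10 mm plate
- bore_mouth (a point): mouth of the bore in the pin block, 36 mm above the bench, vertical, diameter 15 mm, 24 mm deep; it lies right under the lid's hole when the lid is shut
- ring_center (a point): the small ground-steel bearing ring, 62 mm outside diameter, bore at least 44 mm, 12 mm high, the smallest ring on the bench, 0.1 to 0.16 kg, lying flat on the bench; point at its centre, half-way up (6 mm). Grasp across its outside
- pin_knob (a point): centre of the locking pin's red knob (18 mm diameter, 30 mm high). Under the knob a steel collar, 28 mm diameter, 4 mm thick, then the 12 mm shank, 32 mm long with a tapered tip. z points from tip to knob. It starts upright in its stand, the collar on the stand's top
- pin_tip (a point): lower end of the pin's shank, 51 mm below point pin_knob
- pin_stand: grey block 50 x 50 x 36 mm, fixed to the bench, with a 15 mm hole that holds the pin; origin at the centre of its underside
- oil_bottle: bystander: oil bottle with red cap, 42 mm diameter, 118 mm high; origin under its centre
- big_ring: bystander: large bearing ring, 90 mm diameter, 18 mm high; origin under its centre
- hex_key: bystander: hex key, 28 x 72 x 7 mm, lying flat; origin under its centre
- micrometer: bystander: micrometer, 48 x 130 x 12 mm, lying flat; origin under its centre
- bar_tip (a point): obstacle: the end of a thin black bar that sticks out towards the robot from the hardness tester's spindle, 305 mm above the bench; the tester (base plate 90 mm high, column, head) stands behind this point. Keep the wrist and arm nearer to the robot than this when carrying things between the right and left sides

How it is judged:
On the way, in this order (a step that is already met when the one before it is completed fails the run):
1. the small ring lies flat over the spigot on the nest, let go, with the lid still open (horizontal distance between ring_center and nest_top below 0.005 m and z of ring_center in the frame of nest_top below 0.0085 m and angle between ring_center's own z axis and vertical below 0.08 rad and contact force between the fingers and ring below 0.3 N and value of joint lid above 1 rad), for 0.2 s.
2. the lid is down on the ring (value of joint lid below 0.1 rad), for 0.2 s.
3. the pin is through the lid and in the bore (horizontal distance between pin_tip and bore_mouth below 0.005 m and z of pin_tip in the frame of jig below 0.024 m), for 0.1 s.
At the end, for the whole second after the job is handed in: Still holding: fingers bear on the pin (>3 N), its collar presses the lid (>4 N), lid shut (<0.018 rad). Pin fully in the bore (tip <17 mm above the bench, within 5 mm of the axis, 0.12 rad of upright). Ring flat on the nest (within 5 mm of its centre, 0.08 rad of level) (value of joint lid below 0.018 rad and contact force between pin and lid above 4 N and contact force between the fingers and pin above 3 N and horizontal distance between pin_tip and bore_mouth below 0.005 m and z of pin_tip in the frame of jig below 0.017 m and angle between the z axis of pin_knob and the z axis of jig, either way round below 0.12 rad and horizontal distance between ring_center and nest_top below 0.005 m and z of ring_center in the frame of nest_top below 0.0085 m and angle between ring_center's own z axis and vertical below 0.08 rad); the arm keeps its last pose, push and grip.
It fails at once if a bystander (oil bottle, large ring, hex key, micrometer) is moved by more than 30 mm or the bottle tipped (distance of any of oil_bottle, big_ring, hex_key, micrometer from where it was at the start of the episode above 0.03 m or angle between oil_bottle's own z axis and vertical above 0.5 rad).
It also fails if it takes over 72 s, if anything falls off the work surface, if the arm or the gripper's body presses on something with over 40 N, if the wrist force passes 120 N, or if a joint passes its speed limit or range.

## Working session

There is one attempt and no reset: what is moved stays moved. The work goes in short steps, Python scripts to look and compute and a tool call to move; the robot and the scene stay as the last step left them, time stands still between calls to the robot, and variables do not carry over. Pictures are saved under pics/ and viewed, about 8 in all and at most 12, crops included, and the job is handed in when it is done.

Besides the shell and the picture viewer there is one more tool, called after "Call:" by a JSON object that holds its "method" and its "body", one argument or row to a line. step_arm: Moves the arm, as the interface text tells. Its arguments: {"type":"object","properties":{"commands":{"type":"array","items":{"type":"object","properties":{"xyz":{"type":"array","items":{"type":"number"}},"delta_rot":{"type":"array","items":{"type":"number"}},"fingers":{"type":"number"}}}}},"required":["commands"]}

```bash
ls; mkdir -p pics; cat > h.py <<'E'
import numpy as np, cv2
from plant import r
from scipy.spatial.transform import Rotation as R
def snap(n,f):
    s=r.snapshot(n); cv2.imwrite(f'pics/{f}.png',s['frame'][:,:,::-1]); np.savez(f'pics/{f}.npz',**{k:v for k,v in s.items() if k!='frame'},frame=s['frame']); return s
def ray(s,u,v):
    d=np.array([(u-s['cx'])/s['fx'],-(v-s['cy'])/s['fy'],-1.]); T=np.array(s['T']); return T[:3,3],T[:3,:3]@d
def onz(s,u,v,z):
    o,d=ray(s,u,v); return o+d*(z-o[2])/d[2]
def proj(s,p):
    T=np.array(s['T']); c=T[:3,:3].T@(np.array(p)-T[:3,3]); return s['cx']+s['fx']*c[0]/-c[2], s['cy']-s['fy']*c[1]/-c[2]
def load(f):
    return {k:v for k,v in np.load(f'pics/{f}.npz').items()}
E
python3 - <<'E'
from h import *
np.set_printoptions(precision=4,suppress=True)
for n in('top','side'):
    s=snap(n,n+'0'); print(n,[k for k in s],s['fx'],s['fy'],s['cx'],s['cy'],np.array(s['T']))
print(r.observe(), r.tcp_to_tips)
cv2.imwrite('pics/a.png',np.vstack([cv2.imread('pics/top0.png')]))
E
```

```text
pics
top ['frame', 'fx', 'fy', 'cx', 'cy', 'T'] 438.4177801001405 438.4177801001405 322.7342891835561 200.93656218811387 [[-0.0116  0.9937 -0.1112  0.3698]
 [-0.9999 -0.0125 -0.008  -0.0409]
 [-0.0093  0.1111  0.9938  1.5349]
 [ 0.      0.      0.      1.    ]]
side ['frame', 'fx', 'fy', 'cx', 'cy', 'T'] 381.32930231781074 381.32930231781074 325.3377853939845 203.6589644371926 [[ 0.9814  0.1278 -0.1436  0.3675]
 [-0.1918  0.6036 -0.7739 -0.9808]
 [-0.0122  0.787   0.6168  0.949 ]
 [ 0.      0.      0.      1.    ]]
{'clock': 0.1, 'joints': array([-1.3364,  0.1311,  1.4892,  0.    ,  1.523 , -0.0854]), 'qvel': array([ 0.001 , -0.0014, -0.003 , -0.0004, -0.0009, -0.0015]), 'tau': array([  0.0016, -57.0951, -50.1942,  -0.0002,   0.0081,   0.    ]), 'ee_pos': array([ 0.1886, -0.5691,  0.2553]), 'ee_rot': array([-0.0009,  0.9872,  0.1592, -0.0001]), 'contact_force': array([0.1162, 0.5362, 0.1692]), 'moment': array([-0.0062,  0.0046, -0.0317]), 'gripper_width': 0.9953641581972339} 0.025
```

View pics/top0.png

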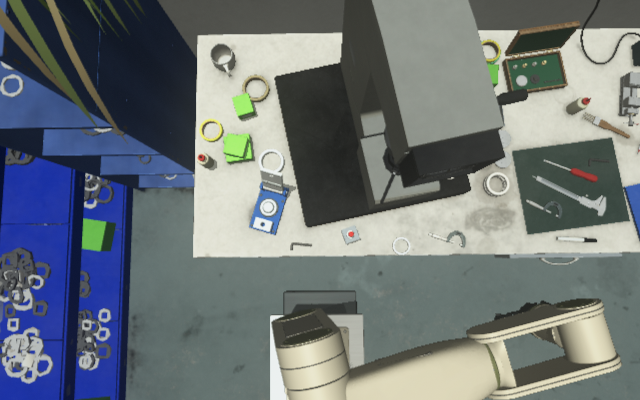

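View pics/side0.png

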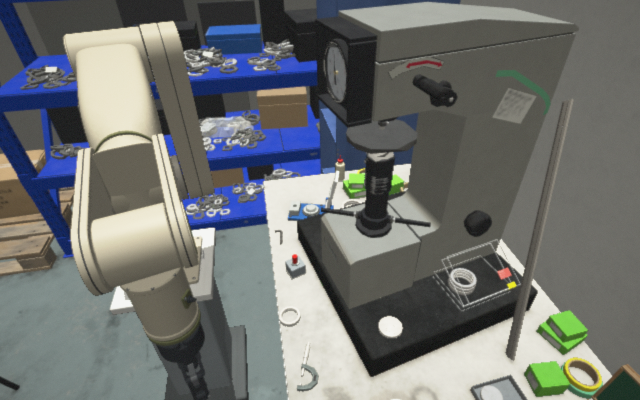

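The top view shows the jig at about (268,208) with its lid leaning back at (272,182). The pin stand is at (350,234), the small ring at (402,245), the hex key at (300,245), the micrometer at (450,238), and the big ring at (272,160). The side view agrees.

```bash
python3 - <<'E'
from h import *
np.set_printoptions(precision=4,suppress=True)
s=load('top0')
for n,u,v,z in [('ring',402,245,.012),('knob',351,234,.065),('nest',268,208,.03),('block',262,224,.036),('hex',300,245,0),('mic',448,238,.01),('bar?',392,200,.305)]: print(n,onz(s,u,v,z))
f=s['frame']; im=cv2.resize(f[130:265,190:470],None,fx=2.8,fy=2.8,interpolation=cv2.INTER_CUBIC); cv2.imwrite('pics/b.png',im[:,:,::-1])
hsv=cv2.cvtColor(f,cv2.COLOR_RGB2HSV)
b=(hsv[...,0]>100)&(hsv[...,0]<125)&(hsv[...,1]>130); b[:,:245]=0;b[:,300:]=0;b[:160]=0
v,u=np.nonzero(b);print(len(u)); rect=cv2.minAreaRect(np.c_[u,v].astype(np.float32));print(rect)
bp=cv2.boxPoints(rect)
for p in bp: print(p,onz(s,*p,.012))
g=f[232:260,388:416].astype(int); print(g.sum(2)//3)
E
```

```text
ring [ 0.3837 -0.3003  0.012 ]
knob [ 0.4218 -0.1222  0.065 ]
nest [0.516  0.1605 0.03  ]
block [0.4606 0.1801 0.036 ]
hex [0.388  0.0525 0.    ]
mic [ 0.406  -0.4602  0.01  ]
bar? [ 0.5076 -0.2263  0.305 ]
462
((268.3038330078125, 208.71923828125), (27.101093292236328, 44.90536880493164), 15.255118370056152)
[249.3231 226.8154] [0.4528 0.2278 0.012 ]
[261.1384 183.4923] [0.6046 0.1872 0.012 ]
[287.2846 190.6231] [0.5781 0.0953 0.012 ]
[275.4692 233.9462] [0.427  0.1367 0.012 ]
[[214 215 214 214 212 210 211 213 211 209 211 212 208 205 203 203 205 203
  197 196 197 200 205 207 208 208 208 205]
 [215 216 215 214 213 210 209 209 209 208 210 211 207 203 200 200 201 198
  195 192 194 199 201 203 206 206 206 205]
 [214 216 215 214 214 211 207 206 207 208 210 208 203 199 199 198 200 196
  193 190 193 197 199 201 203 202 204 205]
 [214 215 215 215 216 213 208 206 207 208 209 207 202 198 200 201 202 200
  196 195 197 199 199 201 203 202 202 205]
 [213 214 216 218 216 214 210 208 207 206 207 204 201 199 201 201 204 204
  201 200 199 201 200 201 203 203 202 200]
 [214 215 217 217 217 213 211 20
[... 1959 characters left out ...]
189 185 185 184 186 183 181 189 181 171 191 213 213 213 212 221 197 182
  187 187 187 188 201 204 203 202 202 202]
 [149 144 141 140 142 138 137 146 149 149 136 147 146 145 146 156 143 143
  144 139 140 140 158 162 163 163 163 163]
 [132 132 131 127 125 123 120 119 119 117 117 118 118 118 118 118 118 119
  119 119 119 120 119 119 120 119 118 116]
 [131 131 130 125 124 122 121 120 119 119 117 118 117 118 118 118 120 118
  119 119 119 119 119 119 119 119 119 118]
 [129 128 127 125 123 122 119 120 119 118 118 118 118 118 117 118 117 118
  118 118 118 118 119 119 119 119 119 118]
 [128 127 125 124 121 120 118 118 118 118 118 118 117 117 116 118 117 118
  118 119 118 118 118 119 118 117 117 118]]
```

View pics/b.png

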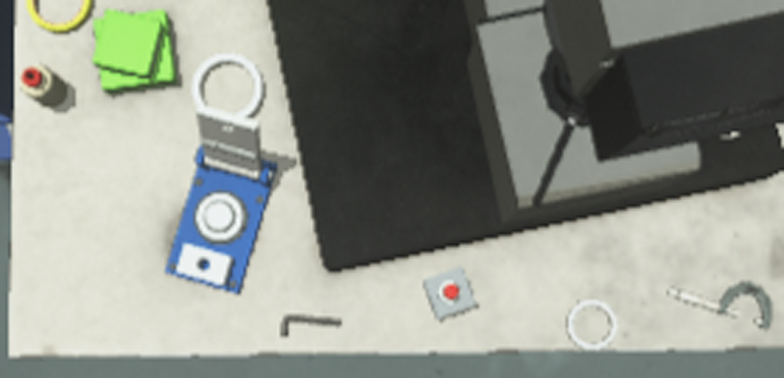

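Call:
{"method": "step_arm", "body": {
  "commands": [
    {"xyz": [33, -25, 13], "fingers": 1},
    {"xyz": [34, -25, 13], "fingers": 1},
    {"xyz": [33, -25, 13], "fingers": 1},
    {"xyz": [34, -25, 13], "fingers": 1},
    {"xyz": [33, -24, 13], "fingers": 1},
    {"xyz": [34, -24, 13], "fingers": 1},
    {"xyz": [33, -24, 13], "fingers": 1},
    {"xyz": [34, -25, 13], "fingers": 1}
  ]
}}

```text
validation failed for argument at $.co...
```

```bash
python3 - <<'E'
from h import *
np.set_printoptions(precision=4,suppress=True)
s=snap('wrist','w1');o=r.observe();print(o['clock'],o['ee_pos'],o['ee_rot'],o['contact_force'])
print(s['fx'],s['cx'],s['cy'],np.array(s['T']))
Q=o['ee_rot'];Rt=R.from_quat([Q[1],Q[2],Q[3],Q[0]]).as_matrix();T=np.array(s['T']);print('cam in tool',Rt.T@(T[:3,3]-o['ee_pos']),Rt.T@T[:3,:3])
print([a for a in dir(r) if a[0]!='_'], r.tcp_to_tips)
E
```

```text
0.15 [ 0.1886 -0.5692  0.2555] [-0.0007  0.9872  0.1592 -0.0001] [0.4879 0.1696 0.03  ]
318.2887470407465 315.7402615471432 198.72781848468819 [[ 0.3136  0.9164  0.2487  0.2516]
 [-0.9496  0.3028  0.0816 -0.5495]
 [-0.0005 -0.2617  0.9651  0.3728]
 [ 0.      0.      0.      1.    ]]
cam in tool [ 0.0661  0.001  -0.1173] [[-0.0009  0.9651  0.2619]
 [ 1.      0.0011 -0.0007]
 [-0.0009  0.2619 -0.9651]]
['MotionError', 'hand_in', 'observe', 'snapshot', 'tcp_to_tips'] 0.025
```

View pics/w1.png

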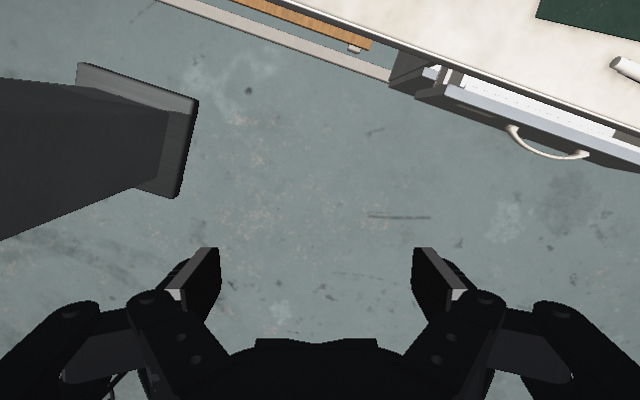

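The wrist view shows only the open fingers, at (210,270) and (425,270), because the move was refused. I'll resend it with all the fields filled in.

Call:
{"method": "step_arm", "body": {
  "commands": [
    {"xyz": [33, -25, 13], "delta_rot": [0, 0, 0], "fingers": 1},
    {"xyz": [34, -25, 13], "delta_rot": [0, 0, 0], "fingers": 1},
    {"xyz": [33, -25, 13], "delta_rot": [0, 0, 0], "fingers": 1},
    {"xyz": [34, -25, 13], "delta_rot": [0, 0, 0], "fingers": 1},
    {"xyz": [33, -24, 13], "delta_rot": [0, 0, 0], "fingers": 1},
    {"xyz": [34, -24, 13], "delta_rot": [0, 0, 0], "fingers": 1},
    {"xyz": [33, -24, 13], "delta_rot": [0, 0, 0], "fingers": 1},
    {"xyz": [34, -25, 13], "delta_rot": [0, 0, 0], "fingers": 1}
  ]
}}

```text
clock: 0.95
ee_pos: [0.3817, -0.2968, 0.1517]
ee_rot: [0.0, 0.987, 0.159, 0.0]
contact_force: [1.4, -0.5, -0.3]
gripper_width: 0.997
```

```bash
cat >> h.py <<'E'
np.set_printoptions(precision=4,suppress=True)
def Rt():
    Q=r.observe()['ee_rot']; return R.from_quat([Q[1],Q[2],Q[3],Q[0]]).as_matrix()
def todelta(p):
    o=r.observe(); return Rt().T@(np.array(p)-o['ee_pos'])*1000
E
python3 - <<'E'
from h import *
s=snap('wrist','w2'); f=s['frame']; print(r.observe()['ee_pos'],r.observe()['joints'])
print('expected ring px',proj(s,[.3815,-.298,.012]))
E
```

```text
[ 0.3837 -0.2912  0.1491] [-0.7583 -0.1111  1.9309  0.0037  1.3261  0.4898]
expected ring px (np.float64(315.4575427682578), np.float64(195.08992138680668))
```

View pics/w2.png

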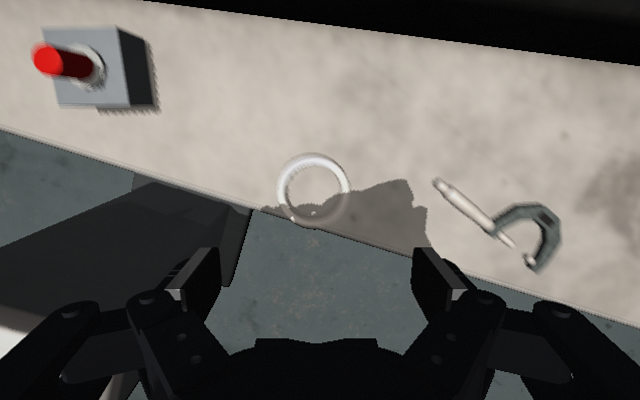

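The wrist view shows the ring at about (314,190), the pin stand at (95,68) with the knob at (50,60), and the micrometer at (500,225), which is well clear. Next I'll fit the ring, let the arm settle, and work out the move.

Call:
{"method": "step_arm", "body": {
  "commands": [
    {"xyz": [0, 0, 0], "delta_rot": [0, 0, 0], "fingers": 1},
    {"xyz": [0, 0, 0], "delta_rot": [0, 0, 0], "fingers": 1}
  ]
}}

```text
clock: 1.2
ee_pos: [0.3811, -0.2985, 0.1524]
ee_rot: [0.0, 0.987, 0.16, -0.0]
contact_force: [-0.1, -1.0, 0.9]
gripper_width: 1.002
```

```bash
python3 - <<'E'
from h import *
s=snap('wrist','w3'); f=s['frame']; o=r.observe(); print(o['ee_pos'],o['contact_force'])
g=cv2.medianBlur(cv2.cvtColor(f,cv2.COLOR_RGB2GRAY),3)
c=cv2.HoughCircles(g,cv2.HOUGH_GRADIENT,1.5,20,param1=120,param2=40,minRadius=22,maxRadius=50)
print(c[0][:6])
for u,v,q in c[0][:4]:
    p=onz(s,u,v,.012); print(p, q/s['fx']*np.linalg.norm(p-np.array(s['T'])[:3,3]), todelta(p))
h=cv2.cvtColor(f,cv2.COLOR_RGB2HSV); m=((h[...,0]<8)|(h[...,0]>172))&(h[...,1]>150); m[:, 200:]=0; v,u=np.nonzero(m); print('knob',u.min(),u.max(),v.min(),v.max(),onz(s,u.mean(),v.mean(),.058))
E
```

```text
[ 0.3809 -0.2991  0.1527] [ 0.9218 -0.6314  0.8601]
[[312.75 192.75  29.5 ]
 [522.75 239.25  34.  ]
 [ 75.75  71.25  25.6 ]]
[ 0.3819 -0.297   0.012 ] 0.024638767918552622 [  1.5801  -1.8512 140.6916]
[ 0.3996 -0.4835  0.012 ] 0.03549542241356949 [-40.1152 180.8113 140.835 ]
[ 0.4155 -0.0973  0.012 ] 0.02545351187351379 [  96.2796 -180.8738  140.546 ]
knob 33 196 3 80 [ 0.4227 -0.1213  0.058 ]
```

Call:
{"method": "step_arm", "body": {
  "commands": [
    {"xyz": [2, -2, 22], "delta_rot": [0, 0, 0], "fingers": 1},
    {"xyz": [0, 0, 22], "delta_rot": [0, 0, 0], "fingers": 1},
    {"xyz": [0, 0, 22], "delta_rot": [0, 0, 0], "fingers": 1},
    {"xyz": [0, 0, 22], "delta_rot": [0, 0, 0], "fingers": 1},
    {"xyz": [0, 0, 22], "delta_rot": [0, 0, 0], "fingers": 1},
    {"xyz": [0, 0, 14], "delta_rot": [0, 0, 0], "fingers": 1},
    {"xyz": [0, 0, 7], "delta_rot": [0, 0, 0], "fingers": 1},
    {"xyz": [0, 0, 0], "delta_rot": [0, 0, 0], "fingers": 1}
  ]
}}

```text
clock: 2.05
ee_pos: [0.3818, -0.296, 0.0208]
ee_rot: [-0.0, 0.987, 0.159, -0.0]
contact_force: [0.1, -0.4, -0.2]
gripper_width: 0.999
```

Call:
{"method": "step_arm", "body": {
  "commands": [
    {"xyz": [0, 0, 0], "delta_rot": [0, 0, 0], "fingers": 0.6},
    {"xyz": [0, 0, 0], "delta_rot": [0, 0, 0], "fingers": 0.5},
    {"xyz": [0, 0, 0], "delta_rot": [0, 0, 0], "fingers": 0.4},
    {"xyz": [0, 0, 0], "delta_rot": [0, 0, 0], "fingers": 0.3},
    {"xyz": [0, 0, 0], "delta_rot": [0, 0, 0], "fingers": 0},
    {"xyz": [0, 0, 0], "delta_rot": [0, 0, 0], "fingers": 0}
  ]
}}

```text
clock: 2.65
ee_pos: [0.3833, -0.2967, 0.0232]
ee_rot: [0.001, 0.987, 0.159, 0.001]
contact_force: [-2.4, 2.4, 7.8]
gripper_width: 0.695
```

```bash
python3 - <<'E'
from h import *
o=r.observe(); print({k:o[k] for k in('clock','ee_pos','contact_force','gripper_width','joints')})
s=snap('wrist','w4')
E
```

```text
{'clock': 2.65, 'ee_pos': array([ 0.3833, -0.2967,  0.0232]), 'contact_force': array([-2.4304,  2.4062,  7.8001]), 'gripper_width': 0.6948095131940925, 'joints': array([-0.7644,  0.0751,  2.0039, -0.0003,  1.0602,  0.4865])}
```

View pics/w4.png

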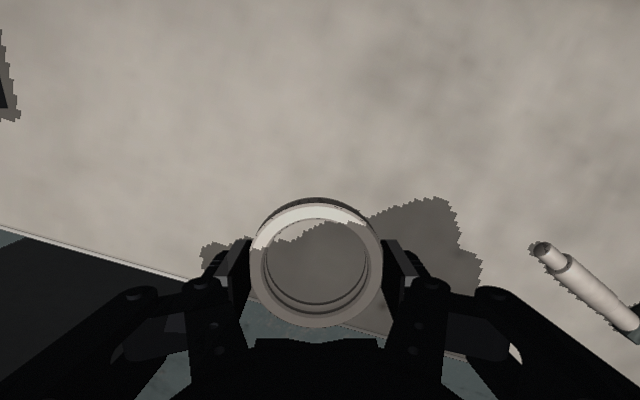

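The ring is gripped: it sits centred between the pads at (316,262), with width reading 0.695. The light push on the bench puts the tips at about z=0, so the ring centre is about 17 mm ahead of the TCP. Next I lift and start turning.

Call:
{"method": "step_arm", "body": {
  "commands": [
    {"xyz": [0, 0, -20], "delta_rot": [0, 0, 0], "fingers": 0},
    {"xyz": [0, 0, -35], "delta_rot": [0, 0, 0], "fingers": 0},
    {"xyz": [0, 0, -40], "delta_rot": [0, 0, 0], "fingers": 0},
    {"xyz": [0, 0, -35], "delta_rot": [0, 0, -0.14], "fingers": 0},
    {"xyz": [0, 0, -10], "delta_rot": [0, 0, -0.14], "fingers": 0},
    {"xyz": [0, 0, 0], "delta_rot": [0, 0, -0.14], "fingers": 0},
    {"xyz": [0, 0, 0], "delta_rot": [0, 0, -0.14], "fingers": 0},
    {"xyz": [0, 0, 0], "delta_rot": [0, 0, -0.14], "fingers": 0}
  ]
}}

```text
clock: 3.5
ee_pos: [0.3827, -0.296, 0.1624]
ee_rot: [0.001, 0.871, 0.491, 0.0]
contact_force: [-0.5, 0.0, -0.9]
gripper_width: 0.688
```

```bash
cat >> h.py <<'E'
def yaw(): M=Rt(); return np.arctan2(M[1,0],M[0,0])
def rows(path,a1,n,a0=None,p0=None):
    """path: world waypoints; n rows per leg; yaw evenly to a1; prints tool rows"""
    p=np.array(r.observe()['ee_pos'] if p0 is None else p0,float); a=yaw() if a0 is None else a0; N=sum(n); da=(a1-a)/N
    for w,k in zip(path,n):
        st=(np.array(w)-p)/k
        for i in range(k):
            c,s_=np.cos(a),np.sin(a); d=st*1000
            print('[%.1f, %.1f, %.1f] rz %.3f'%(c*d[0]+s_*d[1], s_*d[0]-c*d[1], -d[2], -da)); a+=da
        p=np.array(w,float)
E
python3 - <<'E'
from h import *
s=load('w4'); print('ring in w4',onz(s,316.5,262,.012))
o=r.observe(); print(o['ee_pos'],yaw(),o['gripper_width'],o['joints'],o['contact_force'])
rows([(.37,-.02,.165),(.50,.165,.165)],2.87,[8,7])
E
```

```text
ring in w4 [ 0.3858 -0.2974  0.012 ]
[ 0.3827 -0.296   0.1624] 1.0258416010005695 0.688073260408816 [-0.7643 -0.1241  1.9173 -0.      1.3466 -0.2193] [-0.4612  0.0066 -0.9311]
[28.7, -19.2, -0.3] rz -0.123
[30.8, -15.6, -0.3] rz -0.123
[32.5, -11.7, -0.3] rz -0.123
[33.7, -7.6, -0.3] rz -0.123
[34.4, -3.4, -0.3] rz -0.123
[34.5, 0.8, -0.3] rz -0.123
[34.2, 5.0, -0.3] rz -0.123
[33.3, 9.2, -0.3] rz -0.123
[16.0, 28.0, -0.0] rz -0.123
[12.5, 29.8, -0.0] rz -0.123
[8.7, 31.1, -0.0] rz -0.123
[4.9, 31.9, -0.0] rz -0.123
[0.9, 32.3, -0.0] rz -0.123
[-3.1, 32.2, -0.0] rz -0.123
[-7.0, 31.5, -0.0] rz -0.123
```

Call:
{"method": "step_arm", "body": {
  "commands": [
    {"xyz": [29, -19, 0], "delta_rot": [0, 0, -0.123], "fingers": 0},
    {"xyz": [31, -16, 0], "delta_rot": [0, 0, -0.123], "fingers": 0},
    {"xyz": [32, -12, 0], "delta_rot": [0, 0, -0.123], "fingers": 0},
    {"xyz": [34, -8, 0], "delta_rot": [0, 0, -0.123], "fingers": 0},
    {"xyz": [34, -3, 0], "delta_rot": [0, 0, -0.123], "fingers": 0},
    {"xyz": [34, 1, 0], "delta_rot": [0, 0, -0.123], "fingers": 0},
    {"xyz": [34, 5, 0], "delta_rot": [0, 0, -0.123], "fingers": 0},
    {"xyz": [33, 9, 0], "delta_rot": [0, 0, -0.123], "fingers": 0}
  ]
}}

```text
clock: 4.3
ee_pos: [0.3711, -0.0194, 0.1621]
ee_rot: [0.001, 0.537, 0.844, 0.0]
contact_force: [-0.0, -1.0, -0.6]
gripper_width: 0.693
```

Call:
{"method": "step_arm", "body": {
  "commands": [
    {"xyz": [16, 28, 0], "delta_rot": [0, 0, -0.123], "fingers": 0},
    {"xyz": [12, 30, 0], "delta_rot": [0, 0, -0.123], "fingers": 0},
    {"xyz": [9, 31, 0], "delta_rot": [0, 0, -0.123], "fingers": 0},
    {"xyz": [5, 32, 0], "delta_rot": [0, 0, -0.123], "fingers": 0},
    {"xyz": [1, 32, 0], "delta_rot": [0, 0, -0.123], "fingers": 0},
    {"xyz": [-3, 32, 0], "delta_rot": [0, 0, -0.123], "fingers": 0},
    {"xyz": [-7, 31, 0], "delta_rot": [0, 0, -0.123], "fingers": 0},
    {"xyz": [0, 0, 0], "delta_rot": [0, 0, 0], "fingers": 0}
  ]
}}

```text
clock: 5.1
ee_pos: [0.5032, 0.1657, 0.162]
ee_rot: [0.001, 0.135, 0.991, 0.001]
contact_force: [0.6, -0.3, -2.1]
gripper_width: 0.692
```

Call:
{"method": "step_arm", "body": {
  "commands": [
    {"xyz": [0, 0, 0], "delta_rot": [0, 0, 0], "fingers": 0},
    {"xyz": [0, 0, 0], "delta_rot": [0, 0, 0], "fingers": 0}
  ]
}}

```text
clock: 5.3
ee_pos: [0.5012, 0.1624, 0.1615]
ee_rot: [-0.0, 0.139, 0.99, -0.0]
contact_force: [-0.1, 0.2, -2.0]
gripper_width: 0.693
```

```bash
python3 - <<'E'
from h import *
o=r.observe(); print(o['ee_pos'],yaw(),o['gripper_width'],o['joints'])
s=snap('wrist','w5'); snap('top','top5')
print(proj(s,[.516,.1605,.024]))
E
```

```text
[0.5012 0.1624 0.1615] 2.863602397430515 0.6928932459331119 [ 0.2161 -0.0012  1.8015 -0.0003  1.3414 -1.0766]
(np.float64(319.9774252731904), np.float64(211.41405392989788))
```

View pics/w5.png

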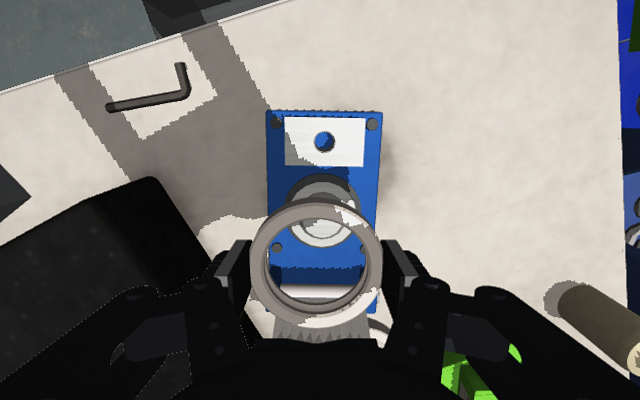

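The view shows the jig square to the tool. The bore is at (324,142), the base's pin-end corners are at (266,112) and (382,112), and the ring is held at (316,262). I'll locate the jig from the bore and the base edges.

```bash
python3 - <<'E'
from h import *
s=load('w5'); f=s['frame']; h=cv2.cvtColor(f,cv2.COLOR_RGB2HSV)
b=((h[...,0]>100)&(h[...,0]<125)&(h[...,1]>150)).astype(np.uint8)
roi=np.zeros_like(b); roi[128:158,308:342]=1
n,l,st,c=cv2.connectedComponentsWithStats(b*roi); 
k=1+np.argmax(st[1:,4]); print('bore',st[k],c[k])
dark=((cv2.cvtColor(f,cv2.COLOR_RGB2GRAY)<150)).astype(np.uint8)*roi
n,l,st,c=cv2.connectedComponentsWithStats(dark); k=1+np.argmax(st[1:,4]); print('dark',st[k],c[k])
ub,vb=c[k]; B=onz(s,ub,vb,.036); print('B',B)
L=[];Rr=[]
for v in range(118,230,4):
    u=np.nonzero(b[v,250:400])[0]+250
    if len(u)>5: L.append(onz(s,u[0]-.5,v,.012)[:2]); Rr.append(onz(s,u[-1]+.5,v,.012)[:2])
for nm,E in(('L',L),('R',Rr)):
    E=np.array(E); vx,vy,x0,y0=cv2.fitLine(E.astype(np.float32),cv2.DIST_HUBER,0,.001,.001).ravel(); 
    if vx<0: vx,vy=-vx,-vy
    print(nm,np.arctan2(vy,vx),x0,y0,'dist of bore',(B[0]-x0)*-vy+(B[1]-y0)*vx)
for u,v in((266,111),(382,111)): print(onz(s,u,v,.012))
for a in(-.26,-.275,-.29): print(a,B[:2]+.062*np.array([np.cos(a),np.sin(a)]))
print('ring held',onz(s,316.5,262,r.observe()['ee_pos'][2]-.0112), 'tcp',r.observe()['ee_pos'])
E
```

```text
bore [315 133  18  15 215] [323.4791 140.0326]
dark [314 131  21  22 343] [324.2478 141.4752]
B [0.46   0.1795 0.036 ]
L -0.2928854 0.4644402 0.12870315 dist of bore 0.0473755470324391
R -0.29691213 0.4985331 0.21697617 dist of bore -0.04708602120717567
[0.4258 0.1408 0.012 ]
[0.4516 0.2309 0.012 ]
-0.26 [0.5199 0.1636]
-0.275 [0.5197 0.1627]
-0.29 [0.5194 0.1618]
ring held [0.4994 0.1621 0.1504] tcp [0.5013 0.1621 0.1616]
```

```bash
python3 - <<'E'
from h import *
rows([(.5205,.161,.1616),(.5205,.161,.060)],2.847,[1,5])
E
```

```text
[-18.8, 4.2, -0.0] rz 0.003
[0.0, 0.0, 20.3] rz 0.003
[0.0, 0.0, 20.3] rz 0.003
[0.0, 0.0, 20.3] rz 0.003
[0.0, 0.0, 20.3] rz 0.003
[0.0, 0.0, 20.3] rz 0.003
```

Call:
{"method": "step_arm", "body": {
  "commands": [
    {"xyz": [-10, 2, 0], "delta_rot": [0, 0, 0.017], "fingers": 0},
    {"xyz": [-9, 2, 0], "delta_rot": [0, 0, 0], "fingers": 0},
    {"xyz": [0, 0, 22], "delta_rot": [0, 0, 0], "fingers": 0},
    {"xyz": [0, 0, 25], "delta_rot": [0, 0, 0], "fingers": 0},
    {"xyz": [0, 0, 25], "delta_rot": [0, 0, 0], "fingers": 0},
    {"xyz": [0, 0, 20], "delta_rot": [0, 0, 0], "fingers": 0},
    {"xyz": [0, 0, 9], "delta_rot": [0, 0, 0], "fingers": 0},
    {"xyz": [0, 0, 0], "delta_rot": [0, 0, 0], "fingers": 0}
  ]
}}

```text
clock: 6.2
ee_pos: [0.5203, 0.1608, 0.0589]
ee_rot: [-0.001, 0.147, 0.989, -0.0]
contact_force: [-0.1, 0.1, -2.4]
gripper_width: 0.692
```

Call:
{"method": "step_arm", "body": {
  "commands": [
    {"xyz": [0, 0, 0], "delta_rot": [0, 0, 0], "fingers": 0},
    {"xyz": [0, 0, 4], "delta_rot": [0, 0, 0], "fingers": 0},
    {"xyz": [0, 0, 4], "delta_rot": [0, 0, 0], "fingers": 0},
    {"xyz": [0, 0, 3], "delta_rot": [0, 0, 0], "fingers": 0},
    {"xyz": [0, 0, 0], "delta_rot": [0, 0, 0], "fingers": 0}
  ]
}}

```text
clock: 6.7
ee_pos: [0.5209, 0.1616, 0.0494]
ee_rot: [-0.0, 0.146, 0.989, 0.0]
contact_force: [-3.5, 1.8, 2.8]
gripper_width: 0.694
```

```bash
python3 - <<'E'
from h import *
o=r.observe(); print(o['clock'],o['ee_pos'],yaw(),o['gripper_width'],o['contact_force'],o['moment'])
s=snap('wrist','w6')
E
```

```text
6.7 [0.5209 0.1616 0.0494] 2.8477870513931767 0.6937953143004152 [-3.4614  1.8316  2.7863] [0.304  0.5197 0.0157]
```

View pics/w6.png

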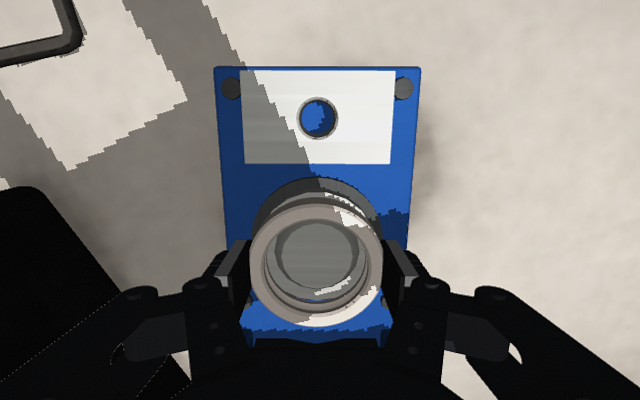

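The spigot is visible inside the ring at (316,250). The side force of 3.9 N points toward the pin end, so the ring is slightly too far toward the hinge. I'll measure the bore from here to get the correction.

```bash
python3 - <<'E'
from h import *
s=load('w6'); f=s['frame']
roi=np.zeros(f.shape[:2],np.uint8); roi[92:146,290:350]=1
d=((cv2.cvtColor(f,cv2.COLOR_RGB2GRAY)<140)).astype(np.uint8)*roi
n,l,st,c=cv2.connectedComponentsWithStats(d); k=1+np.argmax(st[1:,4]); print(st[k],c[k])
st=st[k]; B=onz(s,st[0]+st[2]/2-.5,st[1]+st[3]/2-.5,.036); print(B, B[:2]+.062*np.array([.957,-.291]), onz(s,316.3,60,.012))
print([onz(s,u,v,.012) for u,v in((216,67.5),(420,67.5))])
E
```

```text
[ 299   98   39   41 1207] [317.6081 117.8807]
[0.4601 0.1799 0.036 ] [0.5194 0.1618] [0.4361 0.1865 0.012 ]
[array([0.4259, 0.142 , 0.012 ]), array([0.4527, 0.2306, 0.012 ])]
```

Call:
{"method": "step_arm", "body": {
  "commands": [
    {"xyz": [1, 0, 0], "delta_rot": [0, 0, 0], "fingers": 0},
    {"xyz": [0.7, 0, 1], "delta_rot": [0, 0, 0], "fingers": 0},
    {"xyz": [0, 0, 1], "delta_rot": [0, 0, 0], "fingers": 0},
    {"xyz": [0, 0, 0], "delta_rot": [0, 0, 0], "fingers": 0}
  ]
}}

```text
clock: 7.15
ee_pos: [0.5191, 0.162, 0.0472]
ee_rot: [-0.0, 0.146, 0.989, 0.0]
contact_force: [-2.8, 3.2, 1.0]
gripper_width: 0.691
```

Call:
{"method": "step_arm", "body": {
  "commands": [
    {"xyz": [0.5, 0.5, 0.5], "delta_rot": [0, 0, 0], "fingers": 0},
    {"xyz": [0, 0, 0.5], "delta_rot": [0, 0, 0], "fingers": 0},
    {"xyz": [0, 0, 0], "delta_rot": [0, 0, 0], "fingers": 0.85},
    {"xyz": [0, 0, 0], "delta_rot": [0, 0, 0], "fingers": 1},
    {"xyz": [0, 0, 0], "delta_rot": [0, 0, 0], "fingers": 1},
    {"xyz": [0, 0, 0], "delta_rot": [0, 0, 0], "fingers": 1}
  ]
}}

```text
clock: 7.75
ee_pos: [0.5191, 0.1623, 0.0462]
ee_rot: [0.0, 0.146, 0.989, -0.0]
contact_force: [0.1, -1.0, 0.4]
gripper_width: 1.003
```

Call:
{"method": "step_arm", "body": {
  "commands": [
    {"xyz": [0, 0, -10], "delta_rot": [0, 0, 0], "fingers": 1},
    {"xyz": [0, 0, -30], "delta_rot": [0, 0, 0], "fingers": 1},
    {"xyz": [0, 0, -40], "delta_rot": [0, 0, 0], "fingers": 1},
    {"xyz": [0, 0, -30], "delta_rot": [0, 0, 0], "fingers": 1},
    {"xyz": [0, 0, -10], "delta_rot": [0, 0, 0], "fingers": 1},
    {"xyz": [0, 0, 0], "delta_rot": [0, 0, 0], "fingers": 1},
    {"xyz": [0, 0, 0], "delta_rot": [0, 0, 0], "fingers": 1}
  ]
}}

```text
clock: 8.45
ee_pos: [0.5185, 0.1623, 0.1654]
ee_rot: [-0.001, 0.146, 0.989, -0.0]
contact_force: [-1.2, 0.1, -0.4]
gripper_width: 0.998
```

```bash
python3 - <<'E'
from h import *
o=r.observe(); print(o['clock'],o['ee_pos'],yaw(),o['gripper_width'],o['contact_force'])
s=snap('wrist','w7');t=snap('side','s7')
f=t['frame'][150:300,230:350]; 
im=np.hstack([cv2.resize(s['frame'],(480,300)), cv2.resize(f,(300,300),interpolation=cv2.INTER_CUBIC)]);cv2.imwrite('pics/c7.png',im[:,:,::-1])
E
```

```text
8.45 [0.5185 0.1623 0.1654] 2.847768925268372 0.997806737985547 [-1.227   0.1154 -0.4494]
```

View pics/c7.png

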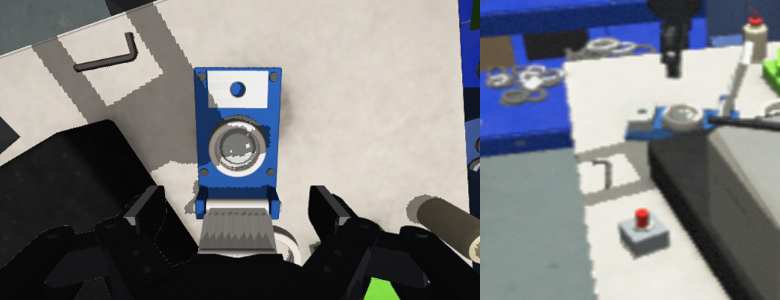

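The crop shows the ring around the spigot at (237,147), the lid leaning back, and the fingers clear. I'll check the ring position numerically, then go over and behind the lid with the fingers closed.

```bash
python3 - <<'E'
from h import *
s=load('w7'); f=s['frame']; g=cv2.medianBlur(cv2.cvtColor(f,cv2.COLOR_RGB2GRAY),3)
c=cv2.HoughCircles(g,cv2.HOUGH_GRADIENT,1,8,param1=100,param2=22,minRadius=14,maxRadius=48)
for u,v,q in c[0]:
    if abs(u-316)<25 and abs(v-196)<30:
        p=onz(s,u,v,.036); print(u,v,q,p, q/s['fx']*np.linalg.norm(p-np.array(s['T'])[:3,3]))
E
```

```text
316.5 194.5 24.5 [0.5162 0.1623 0.036 ] 0.01962126063553996
324.5 194.5 28.6 [0.5181 0.1684 0.036 ] 0.02291255518946441
321.5 205.5 28.6 [0.5262 0.1635 0.036 ] 0.023127064514361282
307.5 193.5 28.6 [0.5133 0.1556 0.036 ] 0.022895038180092378
321.5 181.5 38.6 [0.5072 0.1691 0.036 ] 0.030622330839993883
309.5 204.5 28.6 [0.5226 0.1545 0.036 ] 0.02310781959029797
303.5 186.5 28.6 [0.5069 0.1543 0.036 ] 0.022783231922123403
```

Call:
{"method": "step_arm", "body": {
  "commands": [
    {"xyz": [0, 0, -30], "delta_rot": [0, 0, 0], "fingers": 0},
    {"xyz": [0, 0, -35], "delta_rot": [0, 0, 0], "fingers": 0},
    {"xyz": [-20, 0, 0], "delta_rot": [0, 0, 0], "fingers": 0},
    {"xyz": [-35, 0, 0], "delta_rot": [0, 0, 0], "fingers": 0},
    {"xyz": [-35, 0, 0], "delta_rot": [0, 0, 0], "fingers": 0},
    {"xyz": [-35, 0, 0], "delta_rot": [0, 0, 0], "fingers": 0},
    {"xyz": [-34, 0, 0], "delta_rot": [0, 0, 0], "fingers": 0},
    {"xyz": [0, 0, 0], "delta_rot": [0, 0, 0], "fingers": 0}
  ]
}}

```text
clock: 9.35
ee_pos: [0.6727, 0.1143, 0.2268]
ee_rot: [-0.002, 0.147, 0.989, -0.001]
contact_force: [-1.0, -0.8, -0.4]
gripper_width: 0.005
```

Call:
{"method": "step_arm", "body": {
  "commands": [
    {"xyz": [0, 0, 20], "delta_rot": [0, 0, 0], "fingers": 0},
    {"xyz": [0, 0, 25], "delta_rot": [0, 0, 0], "fingers": 0},
    {"xyz": [0, 0, 10], "delta_rot": [0, 0, 0], "fingers": 0},
    {"xyz": [0, 0, 0], "delta_rot": [0, 0, 0], "fingers": 0},
    {"xyz": [0, 0, 0], "delta_rot": [0, 0, 0], "fingers": 0}
  ]
}}

```text
clock: 9.85
ee_pos: [0.671, 0.1166, 0.1765]
ee_rot: [-0.0, 0.146, 0.989, -0.0]
contact_force: [0.5, -0.5, 0.4]
gripper_width: 0.004
```

```bash
python3 - <<'E'
from h import *
o=r.observe(); print(o['clock'],o['ee_pos'],yaw(),o['gripper_width'],o['contact_force'],o['joints'])
d=(o['ee_pos'][:2]-[.5194,.1617]); print('u,v',d@[.957,-.291],d@[.291,.957])
t=snap('side','s8'); w=snap('wrist','w8')
im=np.hstack([cv2.resize(w['frame'],(480,300)), cv2.resize(t['frame'][110:260,230:380],(300,300),interpolation=cv2.INTER_CUBIC)]);cv2.imwrite('pics/c8.png',im[:,:,::-1])
E
```

```text
9.85 [0.671  0.1166 0.1765] 2.8480137405852464 0.003678997017323591 [ 0.507  -0.5274  0.4211] [ 0.0967  0.3921  1.3273  0.      1.4226 -1.1805]
u,v 0.15818489063541055 0.0008989117347125198
```

View pics/c8.png

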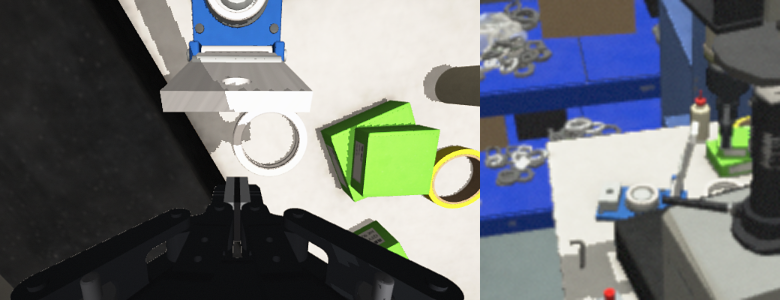

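We're behind the lid: its end edge is at (236,97), and the fingers are at (237,195), clear of everything. Now I sweep it shut along the arc.

Call:
{"method": "step_arm", "body": {
  "commands": [
    {"xyz": [15, 0, 0], "delta_rot": [0, 0, 0], "fingers": 0},
    {"xyz": [15, 0, 0], "delta_rot": [0, 0, 0], "fingers": 0},
    {"xyz": [15, 0, 0], "delta_rot": [0, 0, 0], "fingers": 0},
    {"xyz": [16, 0, 0], "delta_rot": [0, 0, 0], "fingers": 0},
    {"xyz": [16, 0, 0], "delta_rot": [0, 0, 0], "fingers": 0},
    {"xyz": [20, 0, 0], "delta_rot": [0, 0, 0], "fingers": 0},
    {"xyz": [20, 0, 1], "delta_rot": [0, 0, 0], "fingers": 0},
    {"xyz": [18, 0, 7], "delta_rot": [0, 0, 0], "fingers": 0}
  ]
}}

```text
clock: 10.75
ee_pos: [0.5429, 0.1559, 0.1712]
ee_rot: [0.003, 0.146, 0.989, 0.001]
contact_force: [1.4, 0.2, 0.9]
gripper_width: 0.001
```

Call:
{"method": "step_arm", "body": {
  "commands": [
    {"xyz": [17, 0, 11], "delta_rot": [0, 0, 0], "fingers": 0},
    {"xyz": [15, 0, 13], "delta_rot": [0, 0, 0], "fingers": 0},
    {"xyz": [12, 0, 16], "delta_rot": [0, 0, 0], "fingers": 0},
    {"xyz": [9, 0, 18], "delta_rot": [0, 0, 0], "fingers": 0},
    {"xyz": [6, 0, 15], "delta_rot": [0, 0, 0], "fingers": 0},
    {"xyz": [2, 0, 8], "delta_rot": [0, 0, 0], "fingers": 0},
    {"xyz": [0, 0, 4], "delta_rot": [0, 0, 0], "fingers": 0},
    {"xyz": [0, 0, 3], "delta_rot": [0, 0, 0], "fingers": 0}
  ]
}}

```text
clock: 11.55
ee_pos: [0.4842, 0.1731, 0.0806]
ee_rot: [0.0, 0.146, 0.989, 0.0]
contact_force: [-1.8, 0.7, 0.2]
gripper_width: -0.0
```

```bash
python3 - <<'E'
from h import *
o=r.observe(); print(o['clock'],o['ee_pos'],yaw(),o['gripper_width'],o['contact_force'],o['joints'])
d=(o['ee_pos'][:2]-[.5194,.1617]); print('u,v',d@[.957,-.291],d@[.291,.957])
E
```

```text
11.55 [0.4842 0.1731 0.0806] 2.8476860467898213 -0.00033459441309919733 [-1.8333  0.7202  0.2332] [ 0.2437  0.0605  1.8977 -0.0001  1.1826 -1.0332]
u,v -0.036982869403018793 0.000724631365874878
```

Call:
{"method": "step_arm", "body": {
  "commands": [
    {"xyz": [0, 0, 3], "delta_rot": [0, 0, 0], "fingers": 0},
    {"xyz": [0, 0, 3], "delta_rot": [0, 0, 0], "fingers": 0},
    {"xyz": [0, 0, 1.5], "delta_rot": [0, 0, 0], "fingers": 0},
    {"xyz": [0, 0, 0], "delta_rot": [0, 0, 0], "fingers": 0},
    {"xyz": [0, 0, 0], "delta_rot": [0, 0, 0], "fingers": 0}
  ]
}}

```text
clock: 12.05
ee_pos: [0.4841, 0.1732, 0.0732]
ee_rot: [0.0, 0.146, 0.989, 0.0]
contact_force: [0.2, 0.2, 1.4]
gripper_width: 0.001
```

Call:
{"method": "step_arm", "body": {
  "commands": [
    {"xyz": [0, 0, 1.5], "delta_rot": [0, 0, 0], "fingers": 0},
    {"xyz": [0, 0, 1], "delta_rot": [0, 0, 0], "fingers": 0},
    {"xyz": [0, 0, 0], "delta_rot": [0, 0, 0], "fingers": 0},
    {"xyz": [0, 0, 0], "delta_rot": [0, 0, 0], "fingers": 0}
  ]
}}

```text
clock: 12.45
ee_pos: [0.4839, 0.1733, 0.071]
ee_rot: [0.0, 0.146, 0.989, 0.0]
contact_force: [-1.8, 0.2, 7.6]
gripper_width: 0.005
```

```bash
python3 - <<'E'
from h import *
o=r.observe(); print(o['clock'],o['ee_pos'],o['contact_force'],o['moment'])
E
```

```text
12.45 [0.4839 0.1733 0.071 ] [-1.8234  0.1648  7.6078] [-0.0137  0.3948  0.0723]
```

Call:
{"method": "step_arm", "body": {
  "commands": [
    {"xyz": [0, 0, -5], "delta_rot": [0, 0, 0], "fingers": 0},
    {"xyz": [0, 0, -20], "delta_rot": [0, 0, 0], "fingers": 0},
    {"xyz": [0, 0, -35], "delta_rot": [0, 0, 0], "fingers": 0},
    {"xyz": [-10, 0, -30], "delta_rot": [0, 0, 0], "fingers": 0},
    {"xyz": [-10, 0, -10], "delta_rot": [0, 0, 0], "fingers": 0},
    {"xyz": [0, 0, 0], "delta_rot": [0, 0, 0], "fingers": 0},
    {"xyz": [0, 0, 0], "delta_rot": [0, 0, 0], "fingers": 0}
  ]
}}

```text
clock: 13.15
ee_pos: [0.5022, 0.1672, 0.1695]
ee_rot: [-0.001, 0.147, 0.989, -0.0]
contact_force: [-0.2, -0.6, -0.5]
gripper_width: 0.003
```

```bash
python3 - <<'E'
from h import *
o=r.observe(); print(o['clock'],o['ee_pos'],yaw(),o['contact_force'])
w=snap('wrist','w9'); t=snap('side','s9'); 
im=np.hstack([cv2.resize(w['frame'],(480,300)), cv2.resize(t['frame'][110:260,230:380],(300,300),interpolation=cv2.INTER_CUBIC)]);cv2.imwrite('pics/c9.png',im[:,:,::-1])
print(proj(w,[.4601,.1797,.046]))
E
```

```text
13.15 [0.5022 0.1672 0.1695] 2.8474786187544576 [-0.1548 -0.6029 -0.4713]
(np.float64(317.104613075337), np.float64(142.44613285050045))
```

View pics/c9.png

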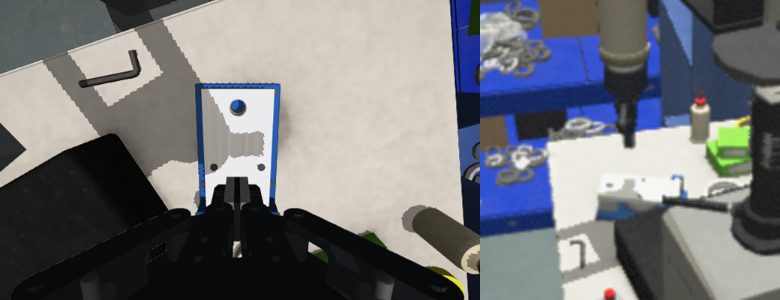

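The lid is down. With the tips at about z = 46 mm it read 7.6 N, and the hole appears at (316,143) against the predicted (317,142). Next is the pin; I'll check the bar tip by two-view triangulation before planning the path.

```bash
python3 - <<'E'
from h import *
t=load('top0'); s=load('side0')
for u in ((382,202.5),):
    print('top@.305',onz(t,*u,.305)); 
print('side@.305',onz(s,321,209,.305))
o1,d1=ray(t,382,202.5);o2,d2=ray(s,321,209)
A=np.c_[d1,-d2]; k=np.linalg.lstsq(A,o2-o1,rcond=None)[0]; print(o1+k[0]*d1,o2+k[1]*d2)
w=load('w2'); f=w['frame']
for nm,im,box in(('top0',t,(340,225,362,243)),('side0',s,(285,248,305,268))):
    h=cv2.cvtColor(im['frame'],cv2.COLOR_RGB2HSV); m=((h[...,0]<8)|(h[...,0]>172))&(h[...,1]>120); q=np.zeros_like(m); q[box[1]:box[3],box[0]:box[2]]=1; v,u=np.nonzero(m&q); print(nm,len(u),u.mean(),v.mean(),onz(im,u.mean(),v.mean(),.058),onz(im,u.mean(),v.mean(),.055))
rows([(.40,.03,.17),(.40,-.122,.17)],2.847,[5,4])
E
```

```text
top@.305 [ 0.5009 -0.1979  0.305 ]
side@.305 [ 0.5015 -0.1934  0.305 ]
[ 0.5005 -0.1975  0.3084] [ 0.5008 -0.1975  0.3084]
top0 19 350.8421052631579 233.8421052631579 [ 0.4226 -0.1221  0.058 ] [ 0.4227 -0.1223  0.055 ]
side0 34 294.29411764705884 258.4117647058824 [ 0.4229 -0.1217  0.058 ] [ 0.4231 -0.1188  0.055 ]
[11.5, -32.1, -0.3] rz 0.000
[11.5, -32.1, -0.3] rz 0.000
[11.5, -32.1, -0.3] rz 0.000
[11.4, -32.1, -0.3] rz 0.000
[11.4, -32.1, -0.3] rz 0.000
[-11.0, -36.4, -0.0] rz 0.000
[-11.0, -36.4, -0.0] rz 0.000
[-11.0, -36.4, -0.0] rz 0.000
[-11.0, -36.4, -0.0] rz 0.000
```

Call:
{"method": "step_arm", "body": {
  "commands": [
    {"xyz": [11, -32, 0], "delta_rot": [0, 0, 0], "fingers": 0.5},
    {"xyz": [12, -32, 0], "delta_rot": [0, 0, 0], "fingers": 0.5},
    {"xyz": [11, -32, 0], "delta_rot": [0, 0, 0], "fingers": 0.5},
    {"xyz": [12, -32, 0], "delta_rot": [0, 0, 0], "fingers": 0.5},
    {"xyz": [11, -32, 0], "delta_rot": [0, 0, 0], "fingers": 0.5},
    {"xyz": [-14, -35, 0], "delta_rot": [0, 0, 0], "fingers": 0.5},
    {"xyz": [-14, -35, 0], "delta_rot": [0, 0, 0], "fingers": 0.5},
    {"xyz": [-14, -35, 0], "delta_rot": [0, 0, 0], "fingers": 0.5}
  ]
}}

```text
clock: 14.05
ee_pos: [0.4105, -0.0828, 0.1691]
ee_rot: [-0.001, 0.146, 0.989, 0.0]
contact_force: [1.0, -0.0, -0.4]
gripper_width: 0.499
```

Call:
{"method": "step_arm", "body": {
  "commands": [
    {"xyz": [-14, -36, 0], "delta_rot": [0, 0, 0], "fingers": 0.5},
    {"xyz": [0, 0, 0], "delta_rot": [0, 0, 0], "fingers": 0.5},
    {"xyz": [0, 0, 0], "delta_rot": [0, 0, 0], "fingers": 0.5},
    {"xyz": [0, 0, 0], "delta_rot": [0, 0, 0], "fingers": 0.5}
  ]
}}

```text
clock: 14.45
ee_pos: [0.4139, -0.1195, 0.1693]
ee_rot: [-0.001, 0.146, 0.989, 0.0]
contact_force: [-0.4, -0.4, 0.2]
gripper_width: 0.501
```

```bash
python3 - <<'E'
from h import *
w=snap('wrist','w10'); o=r.observe(); print(o['clock'],o['ee_pos'],yaw(),o['gripper_width'],o['joints'])
f=w['frame']; h=cv2.cvtColor(f,cv2.COLOR_RGB2HSV); m=(((h[...,0]<8)|(h[...,0]>172))&(h[...,1]>130)).astype(np.uint8)
n,l,st,c=cv2.connectedComponentsWithStats(m); k=1+np.argmax(st[1:,4]); print(st[k],c[k])
print('expected px knob top',proj(w,[.423,-.121,.070]),'bottom',proj(w,[.423,-.121,.040]))
# stand top mask: grey collar? list light circle
u,v=c[k]; p=onz(w,u,v,.060); print(p)
g=cv2.cvtColor(f,cv2.COLOR_RGB2GRAY)
cc=cv2.HoughCircles(cv2.medianBlur(g,3),cv2.HOUGH_GRADIENT,1,10,param1=100,param2=18,minRadius=12,maxRadius=50)
for a in (cc[0] if cc is not None else []):
    if abs(a[0]-u)<40 and abs(a[1]-v)<40: print('circ',a,onz(w,a[0],a[1],.070),onz(w,a[0],a[1],.040))
E
```

```text
14.5 [ 0.4141 -0.1193  0.1696] 2.848924994387427 0.4986244308349561 [-0.3998 -0.2858  2.0425  0.0003  1.3862 -1.678 ]
[308 198  24  32 608] [319.1382 214.0625]
expected px knob top (np.float64(318.9625543173116), np.float64(220.23092486005638)) bottom (np.float64(318.6129531965446), np.float64(208.1573559049383))
[ 0.4217 -0.1204  0.06  ]
circ [320.5 205.5  31.6] [ 0.4127 -0.1168  0.07  ] [ 0.4213 -0.1189  0.04  ]
circ [310.5 207.5  32.7] [ 0.4121 -0.124   0.07  ] [ 0.4206 -0.1271  0.04  ]
circ [332.5 212.5  25.7] [ 0.4202 -0.1101  0.07  ] [ 0.4298 -0.1113  0.04  ]
circ [321.5 184.5  25.8] [ 0.3983 -0.1117  0.07  ] [ 0.4049 -0.1132  0.04  ]
circ [301.5 215.5  29.4] [ 0.416  -0.1319  0.07  ] [ 0.4249 -0.1361  0.04  ]
circ [298.5 197.5  19.1] [ 0.4026 -0.1299  0.07  ] [ 0.4098 -0.1339  0.04  ]
circ [317.5 219.5  21.7] [ 0.4222 -0.1218  0.07  ] [ 0.432  -0.1247  0.04  ]
circ [330.5 200.5  20.4] [ 0.4113 -0.109   0.07  ] [ 0.4196 -0.11    0.04  ]
circ [342.5 205.5  15.9] [ 0.4173 -0.1018  0.07  ] [ 0.4264 -0.1019  0.04  ]
circ [329.5 175.5  17.7] [ 0.3938 -0.1046  0.07  ] [ 0.3998 -0.1051  0.04  ]
```

Call:
{"method": "step_arm", "body": {
  "commands": [
    {"xyz": [-8.5, 1, 10], "delta_rot": [0, 0, 0], "fingers": 0.5},
    {"xyz": [0, 0, 25], "delta_rot": [0, 0, 0], "fingers": 0.5},
    {"xyz": [0, 0, 25], "delta_rot": [0, 0, 0], "fingers": 0.5},
    {"xyz": [0, 0, 25], "delta_rot": [0, 0, 0], "fingers": 0.5},
    {"xyz": [0, 0, 12], "delta_rot": [0, 0, 0], "fingers": 0.5},
    {"xyz": [0, 0, 5], "delta_rot": [0, 0, 0], "fingers": 0.5},
    {"xyz": [0, 0, 0], "delta_rot": [0, 0, 0], "fingers": 0.5},
    {"xyz": [0, 0, 0], "delta_rot": [0, 0, 0], "fingers": 0.4}
  ]
}}

```text
clock: 15.3
ee_pos: [0.4239, -0.1221, 0.0694]
ee_rot: [0.001, 0.146, 0.989, -0.0]
contact_force: [0.8, -0.1, 0.1]
gripper_width: 0.401
```

Call:
{"method": "step_arm", "body": {
  "commands": [
    {"xyz": [0, 0, 0], "delta_rot": [0, 0, 0], "fingers": 0.3},
    {"xyz": [0, 0, 0], "delta_rot": [0, 0, 0], "fingers": 0},
    {"xyz": [0, 0, 0], "delta_rot": [0, 0, 0], "fingers": 0},
    {"xyz": [0, 0, 0], "delta_rot": [0, 0, 0], "fingers": 0}
  ]
}}

```text
clock: 15.7
ee_pos: [0.4241, -0.1219, 0.0697]
ee_rot: [0.001, 0.146, 0.989, 0.0]
contact_force: [-0.1, 3.0, 5.6]
gripper_width: 0.187
```

```bash
python3 - <<'E'
from h import *
w=snap('wrist','w11'); o=r.observe(); print(o['clock'],o['ee_pos'],yaw(),o['gripper_width'],o['contact_force'],o['moment'])
f=w['frame']; h=cv2.cvtColor(f,cv2.COLOR_RGB2HSV); m=(((h[...,0]<8)|(h[...,0]>172))&(h[...,1]>130)).astype(np.uint8)
n,l,st,c=cv2.connectedComponentsWithStats(m); k=1+np.argmax(st[1:,4]); print(st[k],c[k])
p=onz(w,*c[k],.065); print(p); print('tool off',Rt().T@(p-o['ee_pos']))
print(proj(w,list(o['ee_pos'][:2])+[.07]))
E
```

```text
15.75 [ 0.4241 -0.1219  0.0697] 2.847623807528703 0.18275188906196252 [0.0882 3.7227 5.3336] [0.5423 0.0991 0.0103]
[ 296  230   41   62 2106] [315.8765 261.1491]
[ 0.4188 -0.1214  0.065 ]
tool off [ 0.0053 -0.001   0.0047]
(np.float64(318.42206909624656), np.float64(278.477192700484))
```

```bash
python3 - <<'E'
from h import *
from scipy.optimize import brentq
w=load('w11'); o=r.observe(); M=Rt(); P=o['ee_pos']
f=lambda dx,e,z: proj(w,[*(P+M[:,0]*(dx+e)-0)[:2],z])[1]
print('dx from near rim',brentq(lambda d:f(d,-.009,.070)-291.5,-.02,.02),'far bottom',brentq(lambda d:f(d,.009,.040)-230,-.02,.02))
E
```

```text
dx from near rim 0.002993441512178829 far bottom 0.0006475432433291426
```

Call:
{"method": "step_arm", "body": {
  "commands": [
    {"xyz": [0, 0, -10], "delta_rot": [0, 0, 0], "fingers": 0},
    {"xyz": [0, 0, -25], "delta_rot": [0, 0, 0], "fingers": 0},
    {"xyz": [0, 0, -30], "delta_rot": [0, 0, 0], "fingers": 0},
    {"xyz": [0, 0, -25], "delta_rot": [0, 0, 0], "fingers": 0},
    {"xyz": [0, 0, 0], "delta_rot": [0, 0, 0], "fingers": 0},
    {"xyz": [0, 0, 0], "delta_rot": [0, 0, 0], "fingers": 0}
  ]
}}

```text
clock: 16.35
ee_pos: [0.4235, -0.1223, 0.1593]
ee_rot: [0.001, 0.146, 0.989, -0.0]
contact_force: [0.3, -1.0, -1.1]
gripper_width: 0.191
```

```bash
python3 - <<'E'
from h import *
w=snap('wrist','w12'); o=r.observe(); print(o['clock'],o['ee_pos'],yaw(),o['gripper_width'],o['contact_force'])
f=w['frame']; h=cv2.cvtColor(f,cv2.COLOR_RGB2HSV); m=(((h[...,0]<8)|(h[...,0]>172))&(h[...,1]>130)).astype(np.uint8)
n,l,st,c=cv2.connectedComponentsWithStats(m); k=1+np.argmax(st[1:,4]); print(st[k],c[k])
t=snap('side','s12')
rows([(.40,.03,.16),(.4601,.1797,.16)],2.847,[5,5])
E
```

```text
16.4 [ 0.4228 -0.122   0.1581] 2.847660905719374 0.18919623424129822 [ 0.6276  0.1918 -0.8125]
[ 296  230   41   63 2134] [315.8407 261.5829]
[13.1, 27.8, -0.5] rz 0.000
[13.1, 27.8, -0.5] rz 0.000
[13.1, 27.8, -0.5] rz 0.000
[13.1, 27.8, -0.5] rz 0.000
[13.1, 27.8, -0.5] rz 0.000
[-2.8, 32.1, -0.0] rz 0.000
[-2.8, 32.1, -0.0] rz 0.000
[-2.8, 32.1, -0.0] rz 0.000
[-2.8, 32.1, -0.0] rz 0.000
[-2.8, 32.1, -0.0] rz 0.000
```

Call:
{"method": "step_arm", "body": {
  "commands": [
    {"xyz": [13, 28, 0], "delta_rot": [0, 0, 0], "fingers": 0},
    {"xyz": [13, 28, 0], "delta_rot": [0, 0, 0], "fingers": 0},
    {"xyz": [13, 28, 0], "delta_rot": [0, 0, 0], "fingers": 0},
    {"xyz": [13, 28, 0], "delta_rot": [0, 0, 0], "fingers": 0},
    {"xyz": [13, 28, 0], "delta_rot": [0, 0, 0], "fingers": 0},
    {"xyz": [-3, 32, 0], "delta_rot": [0, 0, 0], "fingers": 0},
    {"xyz": [-3, 32, 0], "delta_rot": [0, 0, 0], "fingers": 0},
    {"xyz": [-3, 32, 0], "delta_rot": [0, 0, 0], "fingers": 0}
  ]
}}

```text
clock: 17.25
ee_pos: [0.4371, 0.1213, 0.1569]
ee_rot: [-0.001, 0.146, 0.989, -0.0]
contact_force: [0.1, -1.0, -1.1]
gripper_width: 0.187
```

Call:
{"method": "step_arm", "body": {
  "commands": [
    {"xyz": [-3, 32, 0], "delta_rot": [0, 0, 0], "fingers": 0},
    {"xyz": [-3, 32, 0], "delta_rot": [0, 0, 0], "fingers": 0},
    {"xyz": [0, 0, 10], "delta_rot": [0, 0, 0], "fingers": 0},
    {"xyz": [0, 0, 10], "delta_rot": [0, 0, 0], "fingers": 0},
    {"xyz": [0, 0, 0], "delta_rot": [0, 0, 0], "fingers": 0},
    {"xyz": [0, 0, 0], "delta_rot": [0, 0, 0], "fingers": 0}
  ]
}}

```text
clock: 17.85
ee_pos: [0.4611, 0.1786, 0.1372]
ee_rot: [-0.001, 0.147, 0.989, -0.001]
contact_force: [-0.4, 0.3, -1.1]
gripper_width: 0.187
```

```bash
python3 - <<'E'
from h import *
w=snap('wrist','w13'); t=snap('side','s13'); o=r.observe(); print(o['clock'],o['ee_pos'],yaw(),o['gripper_width'],o['contact_force'])
print(todelta([.462,.1797,.140]), proj(w,[.4601,.1797,.046]), proj(t,[.4601,.1797,.046]))
im=np.hstack([cv2.resize(w['frame'][100:350,180:460],(448,400)), cv2.resize(t['frame'][155:235,260:330],(350,400),interpolation=cv2.INTER_CUBIC)]);cv2.imwrite('pics/c13.png',im[:,:,::-1])
E
```

```text
17.95 [0.462  0.1789 0.1384] 2.8466864935768834 0.19044440100070179 [-0.0128 -0.4404 -0.5621]
[ 0.2418  0.7241 -1.57  ] (np.float64(318.77338246211434), np.float64(209.76951811881662)) (np.float64(294.0061036542428), np.float64(203.22179594619027))
```

View pics/c13.png

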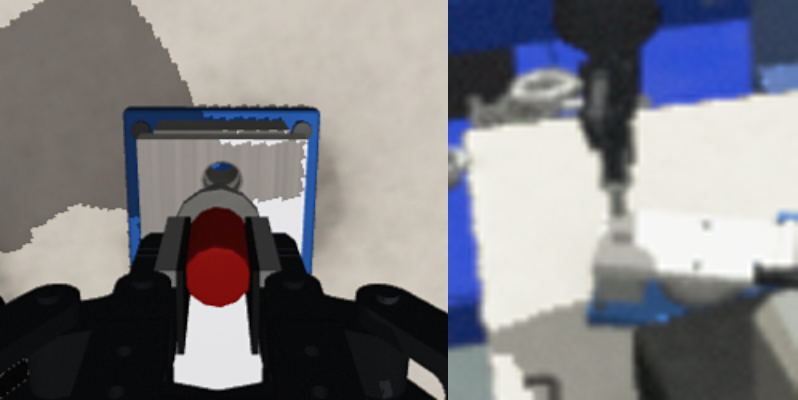

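The pin is held upright over the lid hole. In the crop the hole is at (221,175) and the knob top at (218,275), and the hole pixel agrees with the predicted (318.8,209.8). I'll make a small lateral correction and insert slowly while watching the forces.

Call:
{"method": "step_arm", "body": {
  "commands": [
    {"xyz": [-0.2, 1, 4], "delta_rot": [0, 0, 0], "fingers": 0},
    {"xyz": [0, 0, 7], "delta_rot": [0, 0, 0], "fingers": 0},
    {"xyz": [0, 0, 7], "delta_rot": [0, 0, 0], "fingers": 0},
    {"xyz": [0, 0, 5], "delta_rot": [0, 0, 0], "fingers": 0},
    {"xyz": [0, 0, 3], "delta_rot": [0, 0, 0], "fingers": 0},
    {"xyz": [0, 0, 0], "delta_rot": [0, 0, 0], "fingers": 0}
  ]
}}

```text
clock: 18.55
ee_pos: [0.4621, 0.1805, 0.1115]
ee_rot: [-0.001, 0.146, 0.989, -0.0]
contact_force: [0.2, -0.7, -0.1]
gripper_width: 0.184
```

```bash
python3 - <<'E'
from h import *
w=load('w13'); print('knob off', Rt().T@(onz(w,316.2,273,.1387)-np.array([.462,.1789,.1384])))
o=r.observe(); print(o['clock'],o['ee_pos'],o['contact_force'],o['moment'],'tip',o['ee_pos'][2]-.0657)
E
```

```text
knob off [ 0.0039 -0.0015 -0.0003]
18.55 [0.4621 0.1805 0.1115] [ 0.1604 -0.6629 -0.0738] [-0.0518  0.0041  0.0052] tip 0.04581324959974856
```

Call:
{"method": "step_arm", "body": {
  "commands": [
    {"xyz": [0, 0, 3], "delta_rot": [0, 0, 0], "fingers": 0},
    {"xyz": [0, 0, 3], "delta_rot": [0, 0, 0], "fingers": 0},
    {"xyz": [0, 0, 0], "delta_rot": [0, 0, 0], "fingers": 0}
  ]
}}

```text
clock: 18.85
ee_pos: [0.4623, 0.1805, 0.1059]
ee_rot: [-0.0, 0.146, 0.989, -0.0]
contact_force: [-0.8, 0.6, -0.1]
gripper_width: 0.186
```

```bash
python3 - <<'E'
from h import *
o=r.observe(); print(o['clock'],o['ee_pos'],o['contact_force'],o['moment'],'tip',o['ee_pos'][2]-.0657)
E
```

```text
18.85 [0.4623 0.1805 0.1059] [-0.8379  0.5732 -0.1019] [ 0.0522 -0.0037  0.0177] tip 0.04018046476657078
```

No resistance, and the tip is inside the lid hole. I'll continue into the bore.

Call:
{"method": "step_arm", "body": {
  "commands": [
    {"xyz": [0, 0, 3], "delta_rot": [0, 0, 0], "fingers": 0},
    {"xyz": [0, 0, 3], "delta_rot": [0, 0, 0], "fingers": 0},
    {"xyz": [0, 0, 3], "delta_rot": [0, 0, 0], "fingers": 0},
    {"xyz": [0, 0, 0], "delta_rot": [0, 0, 0], "fingers": 0}
  ]
}}

```text
clock: 19.25
ee_pos: [0.4621, 0.1804, 0.0967]
ee_rot: [-0.0, 0.146, 0.989, -0.0]
contact_force: [0.2, 0.2, -0.6]
gripper_width: 0.188
```

```bash
python3 - <<'E'
from h import *
o=r.observe(); print(o['clock'],o['ee_pos'],o['contact_force'],o['moment'],'tip',o['ee_pos'][2]-.0657)
E
```

```text
19.25 [0.4621 0.1804 0.0967] [ 0.217   0.2277 -0.6374] [-0.0312 -0.0244 -0.0044] tip 0.030952782769193735
```

Call:
{"method": "step_arm", "body": {
  "commands": [
    {"xyz": [0, 0, 3], "delta_rot": [0, 0, 0], "fingers": 0},
    {"xyz": [0, 0, 3], "delta_rot": [0, 0, 0], "fingers": 0},
    {"xyz": [0, 0, 3], "delta_rot": [0, 0, 0], "fingers": 0},
    {"xyz": [0, 0, 2], "delta_rot": [0, 0, 0], "fingers": 0},
    {"xyz": [0, 0, 0], "delta_rot": [0, 0, 0], "fingers": 0}
  ]
}}

```text
clock: 19.75
ee_pos: [0.4622, 0.1805, 0.0858]
ee_rot: [-0.0, 0.146, 0.989, -0.0]
contact_force: [0.9, -0.3, -0.3]
gripper_width: 0.187
```

```bash
python3 - <<'E'
from h import *
o=r.observe(); print(o['clock'],o['ee_pos'],o['contact_force'],o['moment'],'tip',o['ee_pos'][2]-.0657)
E
```

```text
19.75 [0.4622 0.1805 0.0858] [ 0.8955 -0.3408 -0.264 ] [ 0.0097 -0.0066  0.0161] tip 0.020129774246821414
```

Call:
{"method": "step_arm", "body": {
  "commands": [
    {"xyz": [0, 0, 2], "delta_rot": [0, 0, 0], "fingers": 0},
    {"xyz": [0, 0, 2], "delta_rot": [0, 0, 0], "fingers": 0},
    {"xyz": [0, 0, 2], "delta_rot": [0, 0, 0], "fingers": 0},
    {"xyz": [0, 0, 1], "delta_rot": [0, 0, 0], "fingers": 0},
    {"xyz": [0, 0, 0], "delta_rot": [0, 0, 0], "fingers": 0},
    {"xyz": [0, 0, 0], "delta_rot": [0, 0, 0], "fingers": 0}
  ]
}}

```text
clock: 20.35
ee_pos: [0.4626, 0.1807, 0.0797]
ee_rot: [0.0, 0.146, 0.989, 0.0]
contact_force: [-3.1, 1.0, 6.5]
gripper_width: 0.184
```

```bash
python3 - <<'E'
from h import *
o=r.observe(); print(o['clock'],o['ee_pos'],o['contact_force'],o['moment'],'tip',o['ee_pos'][2]-.0657)
E
```

```text
20.35 [0.4626 0.1807 0.0797] [-3.13    1.0132  6.4719] [-0.0201  0.5544 -0.0454] tip 0.013950203840351949
```

Call:
{"method": "step_arm", "body": {
  "commands": [
    {"xyz": [0.5, 0, 1.5], "delta_rot": [0, 0, 0], "fingers": 0},
    {"xyz": [0, 0, 1.5], "delta_rot": [0, 0, 0], "fingers": 0},
    {"xyz": [0, 0, 0], "delta_rot": [0, 0, 0], "fingers": 0},
    {"xyz": [0, 0, 0], "delta_rot": [0, 0, 0], "fingers": 0}
  ]
}}

```text
clock: 20.75
ee_pos: [0.4628, 0.1809, 0.0792]
ee_rot: [0.001, 0.146, 0.989, 0.0]
contact_force: [-14.4, -4.4, 29.9]
gripper_width: 0.191
```

```bash
python3 - <<'E'
from h import *
o=r.observe(); print(o['clock'],o['ee_pos'],o['contact_force'],o['moment'],'tip',o['ee_pos'][2]-.0657)
E
```

```text
20.75 [0.4628 0.1809 0.0792] [-14.4496  -4.4435  29.8555] [-0.8266  2.4232  0.0208] tip 0.013523372671538317
```

Full stop at 30 N, so the lid is shut. I'll ease the side load a little.

Call:
{"method": "step_arm", "body": {
  "commands": [
    {"xyz": [0.8, -0.5, -0.5], "delta_rot": [0, 0, 0], "fingers": 0},
    {"xyz": [0, 0, 0], "delta_rot": [0, 0, 0], "fingers": 0},
    {"xyz": [0, 0, 0], "delta_rot": [0, 0, 0], "fingers": 0}
  ]
}}

```text
clock: 21.05
ee_pos: [0.4626, 0.1808, 0.0794]
ee_rot: [0.001, 0.146, 0.989, 0.001]
contact_force: [-7.7, -2.1, 21.1]
gripper_width: 0.193
```

```bash
python3 - <<'E'
from h import *
o=r.observe(); print(o['clock'],o['ee_pos'],o['contact_force'],o['moment'],'tip',o['ee_pos'][2]-.0657)
w=snap('wrist','w14')
f=w['frame']; h=cv2.cvtColor(f,cv2.COLOR_RGB2HSV); m=(((h[...,0]<8)|(h[...,0]>172))&(h[...,1]>130)).astype(np.uint8)
n,l,st,c=cv2.connectedComponentsWithStats(m); k=1+np.argmax(st[1:,4]); print(st[k],c[k])
E
```

```text
21.05 [0.4626 0.1808 0.0794] [-7.6576 -2.0863 21.1202] [-0.4295  1.2778 -0.0009] tip 0.013658615746572261
[ 296  230   41   62 2104] [315.7738 261.0732]
```

The last readings are steady, the pin hasn't slipped (knob blob unchanged), and the tip is at about 14 mm. Handing in.

```bash
python3 - <<'E'
from h import *
print(r.hand_in()); o=r.observe(); print(o['clock'],o['ee_pos'],o['contact_force'],o['gripper_width'])
E
```

```text
the job is handed in; nothing more can be done
None
the job is handed in; nothing more can be done
```

I seated the ring over the spigot and let it go, swept the lid shut from behind, then moved the pin from its stand through the lid hole into the bore. The job was handed in at about 21 s with the gripper still pressing the pin down. No verdict came back, and hand-in ended the readings, so nothing covers the final second.

- **Pin and lid:** The last check showed about 21 N of downward press and a hard stop at the height expected for a shut lid. I put the pin tip at about 13.7 mm above the bench. The pin had not slipped in the grip. A side load of about 8 N was left; I had eased it down from about 15 N.
- **Not measured directly:** The lid angle and the tip height come from the tool height and forces, because I had used up my picture views before the insertion.
- **Ring:** A circle fit to find its final position gave scattered results, so I judged it seated from the tool height at release and the picture. That picture was taken before the lid was shut.
- **Knob offset:** My estimates of how far the knob sat off the tool centre disagreed, from 0.6 to 3.9 mm. The insertion itself met no resistance until the collar reached the lid.
- **Bystanders:** Nothing I did came close to the bottle, large ring, hex key or micrometer, but I did not measure their positions at the end.

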